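Index the stake turret on a jeweller's press

ROBOT

A 6-joint arm with a two-finger parallel gripper is mounted at the origin on the work surface. World frame = base frame: x ahead of the robot, y to its left, z up, the work surface at z = 0. Lengths are in m, angles in rad, forces in N, time in s.
With the tool pointing down it reaches from about 0.325 to 0.9 m from the base axis. Payload 6.1 kg.
Tool frame: the origin (TCP) lies midway between the tips of the shut fingers; the grasp point (between the pads) lies 19 mm behind it; z points along the fingers, y is the line along which they close (so a half turn about z gives the same grasp; the last joint's range is limited). The gripper opens to 85 mm and grips with 20 to 120 N. Pads are 22 mm wide; open, the fingers measure 114 mm over their backs; the gripper's body (76 mm by 85 mm) begins 54 mm behind the grasp point. The pads swing forward as they close: fully open they stand 13 mm farther back than shut.
Start: joints at [1.173, 0.22, 1.526, -0, 1.395, -0.126], TCP at [0.168, 0.602, 0.231] pointing down, gripper open.
Joint ranges: [-2.98, 2.98], [-0.91, 2.08], [0.09, 2.57], [-1.24, 4.39], [0.2, 2.65], [-2.68, 2.68]. Speed limits (rad/s): [2.57, 2.57, 3.01, 3.14, 3.14, 3.14].

INTERFACE

Orientations are given as [roll, pitch, yaw] about the fixed x, y, z axes, in that order (R = Rz(yaw) Ry(pitch) Rx(roll)).
In Python, from plant import movep, move_l, set_joints, gripper_to, hold, inverse_kinematics, observe, get_image, get_calibration, Unreachable, job_done gives the robot as it stands. Calls block until the motion is done:
- movep(position, orientation): joint-space move of the TCP to a pose.
- move_l(position, feed=0.15, rotation=None, max_force=None): straight line of the TCP; rotation=None keeps the orientation; feed is the mean speed in m/s. With max_force (N) it stops when the force on the tool has changed by that much, and returns True; else False.
- set_joints(angles): joint-space move.
- gripper_to(opening, f_grip=None): finger opening in m; f_grip is the grip in N (None keeps the last); returns when the fingers have stopped.
- hold(seconds).
- inverse_kinematics(position, orientation): joint angles nearest the present ones, or None.
- observe(): the state.
- get_image(name): name is "scene" or "top"; returns (picture, depth): 480x640x3 uint8, red, green, blue; 480x640 float32, m along the optical axis (not along the pixel's ray), 0 where there is no reading.
- get_calibration(name): a dict with "intrinsics" (3x3 intrinsics, pixels), "dist_coeffs" ([k1, k2, p1, p2, k3] as OpenCV has them; the pictures are not rectified), "world_from_camera" (4x4, takes a point from camera to world coordinates). Camera axes: x right, y down, z forward; pixel columns grow to the right and rows downward; lengths in m; the calibration is good to about 2 mm. A picture is of the moment at which its call begins. get_calibration takes no time and is no camera call.
A pose or a line that the arm cannot do raises Unreachable and nothing moves.
- job_done(): hands the job in; it is judged then, once.
The state is a dict: "time_s": time; "q": joint angles; "joint_velocities": joint speeds; "joint_torque": joint torques, N m; "eef_pos": TCP position; "tcp_rot": TCP orientation; "ft_force": force on the tool from outside, world axes, zero at the start; "torque": the same for the moment, N m; "opening": finger opening in m; "grasp_force": force on a finger pad.
Only numpy, scipy, OpenCV 4.12 (cv2) and the standard library are available. Lean on these libraries where they do the work, as an engineer would, in place of code of your own. Each camera call takes 0.05 s, during which the arm holds its last target. There are 200 camera calls.

TASK

Push the tabs on the rim of the press turret to step it round until the stake with the square head stands centred under the ram, and leave it there. Do not touch or lift the stakes, which must stay seated upright in their sockets, and leave everything else on the bench alone.

Things in the scene. Friction and masses are not known exactly. Their poses are not given: they have to be found in the camera images.
- press: Small fixed stake press. Origin on the bench directly below the turret's axis; x points from that axis towards the press's column, z up. Foot plate 18 mm high, x -75 to 215 mm, y +-65 mm. Column 40 x 50 mm centred at x = 185 mm, 198 mm tall; overhanging arm x 35 to 205 mm, 44 mm wide, z 168 to 202 mm, with a cap up to z 214 mm; the ram, 20 mm across, hangs from it at x = 66 mm, its lower end at z = 134 mm.
- turret (a joint): Turret angle about the press's vertical axis, rad, 0 at the start, growing counter-clockwise from above; turns over a full turn either way. No click stops: friction alone holds it where it is left; about 2 N at a tab moves it. Disc 184 mm across, z 50 to 64 mm, with five sockets 72 degrees apart. At the start the empty one (and tab0) is at the ram; the other four hold the stakes in any order.
- ram_point (a point): Fixed to the press. Point on the ram's axis at the height of the socket floor (z 67 mm), 66 mm from the turret axis: where the square stake's underside centre belongs. All sockets (collars 47 mm across, top z 76 mm) are centred 66 mm from the turret axis.
- square_stake: Steel stake, 42 mm tall, origin at the centre of its underside, with a round foot 37 mm across and 14 mm high that sits loose (1 mm play all round) in a turret socket; the only one with a square block head, 35 x 35 mm and 28 mm high. This is the one wanted under the ram.
- dome_stake: Steel stake, 42 mm tall, origin at the centre of its underside, with a round foot 37 mm across and 14 mm high that sits loose (1 mm play all round) in a turret socket; ball head 33 mm across.
- cone_stake: Steel stake, 42 mm tall, origin at the centre of its underside, with a round foot 37 mm across and 14 mm high that sits loose (1 mm play all round) in a turret socket; above the foot it is a cone ending in a 4 mm point.
- flat_stake: Steel stake, 42 mm tall, origin at the centre of its underside, with a round foot 37 mm across and 14 mm high that sits loose (1 mm play all round) in a turret socket; plain flat-topped cylinder 37 mm across.
- signet_ring: Finger ring with a flat face, lying on the bench beside the press, 25 mm across, 13 mm high; origin centre of underside. Leave alone.
- band_ring: Plain finger ring lying flat beside the press, 25 mm across, 7 mm high; origin centre of underside. Leave alone.
- file: File with wooden handle, 220 mm long along its x, 18 mm high, on the robot's left. Leave alone.
- hammer: Hammer lying on the right; about 250 mm long along its x. Leave alone.
- phone: Phone lying flat on the right, 150 x 74 x 9 mm, origin centre of underside. Leave alone.
- jar: Jar on the left, 60 mm across, 75 mm high, origin centre of underside. Leave alone.
- tab0 (a point): Point on tab 0, a flat upright plate standing out radially beyond a socket at the same angle: 88 to 145 mm from the turret axis, 10 mm thick, z 50 to 84 mm, open bench below it outside the foot plate. The point is on its centre plane, 130 mm from the turret axis, z 67 mm (mid-height). Tabs 0 to 4 follow one another counter-clockwise from above at 72 degrees.
- tab1 (a point): The same point on tab 1.
- tab2 (a point): The same point on tab 2.
- tab3 (a point): The same point on tab 3.
- tab4 (a point): The same point on tab 4.
Mind the look-alikes: they are no part of the job. What is shaped like the dome_stake but pink or purple is not meant.

How it is judged:
By the outcome, as a careful person would: the job done as asked, in the order asked, and still so for the second after the job is handed in, with the robot touching nothing.
It also fails if it takes over 64 s, if anything falls off the work surface, if the arm or the gripper's body presses on something with over 40 N, if the wrist force passes 120 N, or if a joint passes its speed limit or range.

## Working session

There is one attempt and no reset: what is moved stays moved. The work goes in short steps, each a Python script; the robot and the scene stay as the last script left them, time stands still between calls to the robot, and variables do not carry over. Pictures are saved under pics/ and viewed, at most 10 in all, crops included, and the job is handed in when it is done.

```bash
mkdir -p pics; ls; cat > h.py <<'E'
import numpy as np,cv2
from plant import *
def snap(n,f):
    im,d=get_image(n); cv2.imwrite(f'pics/{f}.png',im[...,::-1]); np.savez(f'pics/{f}.npz',d=d,im=im); return im,d
def cloud(n,d):
    c=get_calibration(n);K=np.array(c["intrinsics"],float);T=np.array(c["world_from_camera"])
    v,u=np.mgrid[:480,:640]
    p=cv2.undistortPoints(np.stack([u,v],-1).reshape(-1,1,2).astype(np.float64),K,np.array(c["dist_coeffs"],float)).reshape(480,640,2)
    P=np.dstack([p,np.ones((480,640))])*d[...,None]
    W=P@T[:3,:3].T+T[:3,3]; W[d<=0]=np.nan; return W
E
python3 - <<'E'
from h import *
for n in("scene","top"):
    im,d=snap(n,n+"0"); print(n,np.array(get_calibration(n)["world_from_camera"]).round(2).tolist())
print(observe()["time_s"])
E
```

```text
pics
scene [[0.12, 0.77, -0.63, 1.23], [0.99, -0.09, 0.08, -0.1], [0.01, -0.64, -0.77, 0.92], [0.0, 0.0, 0.0, 1.0]]
top [[0.01, -0.99, 0.14, 0.35], [-1.0, -0.01, 0.01, -0.01], [-0.01, -0.14, -0.99, 1.44], [0.0, 0.0, 0.0, 1.0]]
0.1
```

View pics/scene0.png

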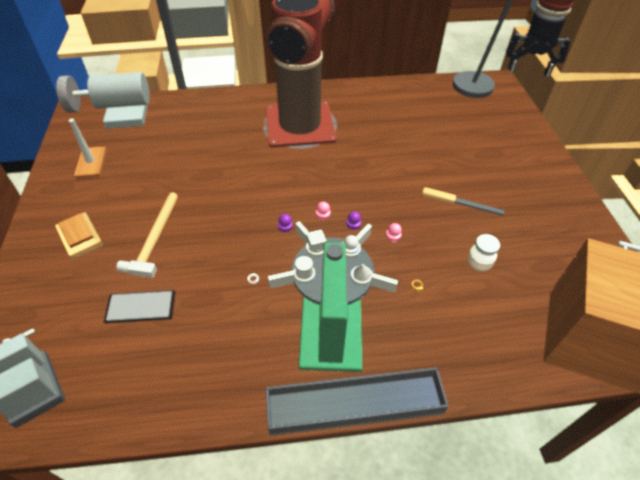

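View pics/top0.png

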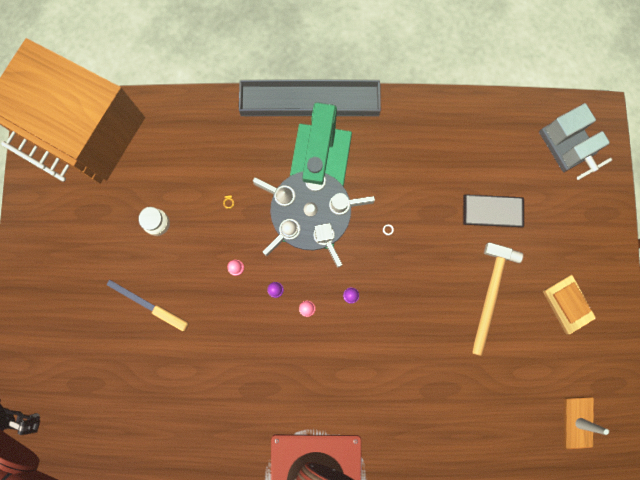

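The scene view shows the square head at (317,237). In the top view it is at (323,232), beside the tab ending at (338,262). Counting counter-clockwise from the ram, that is tab 3, so the turret must turn +144°. Next I'll measure the axis, the press yaw and the tabs.

```bash
cat >> h.py <<'E'
from scipy.optimize import minimize,least_squares
def top_xy(W,z0,z1):
    m=np.isfinite(W[...,2])&(W[...,2]>z0)&(W[...,2]<z1); return m
def fit_turret(W,guess,r=0.17):
    "axis from grid fit of five tabs: returns cx,cy,angle of nearest tab (mod 72deg)"
    m=top_xy(W,.074,.090); P=W[m][:,:2]
    def cost(p,full=False):
        q=P-p[:2]; R=np.hypot(*q.T); a=np.arctan2(q[:,1],q[:,0])
        k=(R>.098)&(R<.142)
        e=(a-p[2]+np.pi/5)%(2*np.pi/5)-np.pi/5
        off=R*np.sin(e); k&=abs(off)<.012
        return (k.sum(),off[k]) if full else -np.sum(np.exp(-(off[k]/.004)**2))
    best=min((minimize(cost,[guess[0],guess[1],a],method='Nelder-Mead',options=dict(initial_simplex=[[guess[0],guess[1],a],[guess[0]+.008,guess[1],a],[guess[0],guess[1]+.008,a],[guess[0],guess[1],a+.06]])) for a in np.arange(0,72,4)*np.pi/180),key=lambda r:r.fun)
    n,off=cost(best.x,True)
    return best.x, n, off.std()
E
python3 - <<'E'
from h import *
d=np.load('pics/top0.npz')['d']; W=cloud("top",d)
for n,(u,v) in dict(center=(310,210),disc=(305,240),disc2=(285,213),sq=(324,231),tab3=(336,257),tab2=(273,245),armend=(322,110),armnear=(313,180),ball=(350,296),ball2=(235,268),bench=(400,350),sring=(228,200),ringb=(388,229)).items(): print(n,W[v,u].round(4))
D=W[top_xy(W,.058,.069)]; D=D[np.hypot(D[:,0]-W[210,310,0],D[:,1]-W[210,310,1])<.1][:,:2]
(c,r,_)=cv2.minEnclosingCircle(D.astype(np.float32))[0],cv2.minEnclosingCircle(D.astype(np.float32))[1],0
print("disc",c,r)
x,n,s=fit_turret(W,c); print(x[:2],np.degrees(x[2])%72,n,s)
# per tab
m=W[top_xy(W,.074,.090)][:,:2]-x[:2]
# arm direction
A=W[top_xy(W,.19,.225)]; A=A[np.hypot(A[:,0]-c[0],A[:,1]-c[1])<.25][:,:2].astype(np.float32)
rect=cv2.minAreaRect(A); print("arm",rect, cv2.fitLine(A,cv2.DIST_L2,0,.01,.01).ravel())
# foot plate
F=W[top_xy(W,.012,.024)]; F=F[np.hypot(F[:,0]-c[0],F[:,1]-c[1])<.25][:,:2].astype(np.float32)
print("foot",len(F),cv2.minAreaRect(F))
S=W[top_xy(W,.100,.115)]; S=S[np.hypot(S[:,0]-W[231,324,0],S[:,1]-W[231,324,1])<.03]; print("sq head",S.mean(0),len(S))
E
```

```text
center [0.6114 0.0138 0.078 ]
disc [0.5454 0.0248 0.0635]
disc2 [0.6072 0.0707 0.0628]
sq [ 0.5588 -0.0176  0.1091]
tab3 [ 0.505  -0.0445  0.0835]
tab2 [0.5308 0.0951 0.0848]
armend [ 0.8028 -0.0118  0.1999]
armnear [0.6504 0.0062 0.2005]
ball [ 0.4214 -0.0776  0.0391]
ball2 [0.4831 0.1844 0.0422]
bench [ 0.2987 -0.1957 -0.0006]
sring [nan nan nan]
ringb [ 0.5829 -0.1703 -0.0053]
disc (0.6093291640281677, 0.013240737840533257) 0.0984201431274414
[0.6149917 0.0128874] 62.94157419325014 388 0.0031259153486409416
arm ((0.7340968251228333, -0.005128152668476105), (0.05010564997792244, 0.17130452394485474), 80.88070678710938) [ 0.98762274 -0.15684806  0.7331651  -0.00523483]
foot 1604 ((0.6187599897384644, 0.028294935822486877), (0.38626351952552795, 0.44841980934143066), 68.7494125366211)
sq head [ 0.55667972 -0.016106    0.10871276] 259
```

```bash
cat >> h.py <<'E'
C=np.array([.613,.013]); R=.125
def pose(phi,z,sgn=90,r=R):
    a=np.radians(phi); y=np.radians(phi+sgn); y=(y+np.pi)%(2*np.pi)-np.pi
    return [C[0]+r*np.cos(a),C[1]+r*np.sin(a),z],[np.pi,0,y]
def arc(p0,p1,z,sgn,feed=.06,n=8):
    for p in np.linspace(p0,p1,n+1)[1:]:
        P,O=pose(p,z,sgn)
        if move_l(P,feed=feed,rotation=O,max_force=25): print("stopped at",p,observe()["ft_force"]); return False
    return True
E
python3 - <<'E'
from h import *
print(observe()["tcp_rot"],observe()["q"])
for s in(90,-90):
  for p in(118,140,160,180,200,230):
    for z in (.06,.2):
        P,O=pose(p,z,s); q=inverse_kinematics(P,O); print(s,p,z,None if q is None else np.round(q,2))
E
```

```text
[-3.13985188e+00 -2.37647647e-04  2.86984073e+00] [ 1.17294526e+00  2.21122863e-01  1.52751894e+00  1.70960789e-05
  1.39470769e+00 -1.26102362e-01]
90 118 0.06 [ 0.08  0.27  1.81  0.    1.06 -1.98]
90 118 0.2 [ 0.08  0.11  1.71  0.    1.32 -1.98]
90 140 0.06 [ 0.03  0.18  1.92  0.    1.04 -2.42]
90 140 0.2 [ 0.03  0.01  1.82  0.    1.32 -2.42]
90 160 0.06 None
90 160 0.2 None
90 180 0.06 None
90 180 0.2 None
90 200 0.06 [-0.22  0.11  2.   -0.    1.03  2.57]
90 200 0.2 [-0.22 -0.07  1.89 -0.    1.32  2.57]
90 230 0.06 [-0.3   0.21  1.89 -0.    1.05  1.97]
90 230 0.2 [-0.3   0.04  1.79 -0.    1.32  1.97]
-90 118 0.06 [ 0.08  0.27  1.81 -0.    1.06  1.16]
-90 118 0.2 [ 0.08  0.11  1.71 -0.    1.32  1.16]
-90 140 0.06 [ 0.03  0.18  1.92 -0.    1.04  0.73]
-90 140 0.2 [ 0.03  0.01  1.82 -0.    1.32  0.73]
-90 160 0.06 [-0.05  0.12  1.99 -0.    1.03  0.3 ]
-90 160 0.2 [-0.05 -0.06  1.88 -0.    1.32  0.3 ]
-90 180 0.06 [-0.14  0.1   2.02 -0.    1.03 -0.14]
-90 180 0.2 [-0.14 -0.09  1.91  0.    1.32 -0.14]
-90 200 0.06 [-0.22  0.11  2.    0.    1.03 -0.57]
-90 200 0.2 [-0.22 -0.07  1.89  0.    1.32 -0.57]
-90 230 0.06 [-0.3   0.21  1.89  0.    1.05 -1.17]
-90 230 0.2 [-0.3   0.04  1.79  0.    1.32 -1.17]
```

```bash
python3 - <<'E'
from h import *
gripper_to(0.0)
P,O=pose(119,.24,-90); movep(P,O)
P[2]=.062; print(move_l(P,feed=.12,max_force=15))
print(arc(119,197,.062,-90))
f=observe()["ft_force"]; arc(197,193,.062,-90,n=1)
P,O=pose(193,.16,-90); move_l(P,feed=.15)
im,d=snap("top","top1"); snap("scene","scene1"); print(f,observe()["time_s"])
x,n,s=fit_turret(cloud("top",d),C); print(x[:2],np.degrees(x[2])%72,n,s)
E
```

```text
False
True
[-0.07722475 -0.16797805  0.19615931] 9.8917
[0.61451181 0.01285171] 61.481013713210615 306 0.003374074715403359
```

View pics/top1.png

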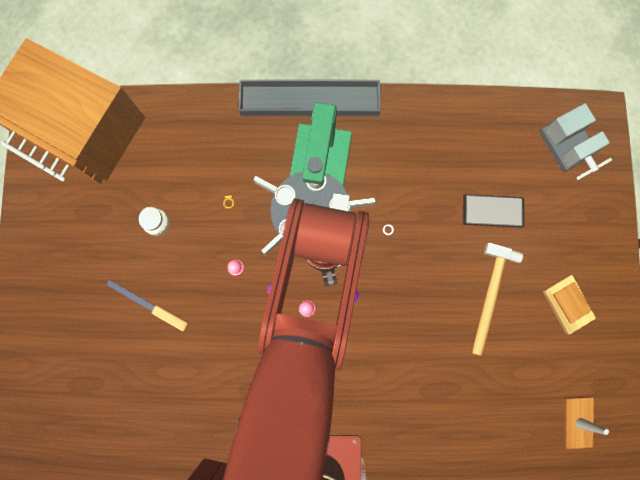

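The square head is now at (340,202), the tab4 position, and the turret has turned about 70.5°. Next is a second, identical stroke with a slightly later stop.

```bash
python3 - <<'E'
from h import *
P,O=pose(119,.16,-90); movep(P,O)
P[2]=.062; print(move_l(P,feed=.12,max_force=15))
print(arc(119,198,.062,-90))
arc(198,193,.062,-90,n=1)
P,O=pose(193,.2,-90); move_l(P,feed=.2)
movep([.3,.35,.25],[np.pi,0,1.5])
im,d=snap("top","top2"); im2,_=snap("scene","scene2"); print(observe()["time_s"])
W=cloud("top",d)
x,n,s=fit_turret(W,C); print(x[:2],np.degrees(x[2])%72,n,s)
cv2.imwrite("pics/cr.png",np.hstack([cv2.resize(im[90:290,220:400,::-1],(396,440)),cv2.resize(im2[200:400,250:430,::-1],(396,440))]))
E
```

```text
False
True
19.125
[0.61447343 0.01318897] 62.33610893168439 382 0.0032234757578826407
```

View pics/cr.png

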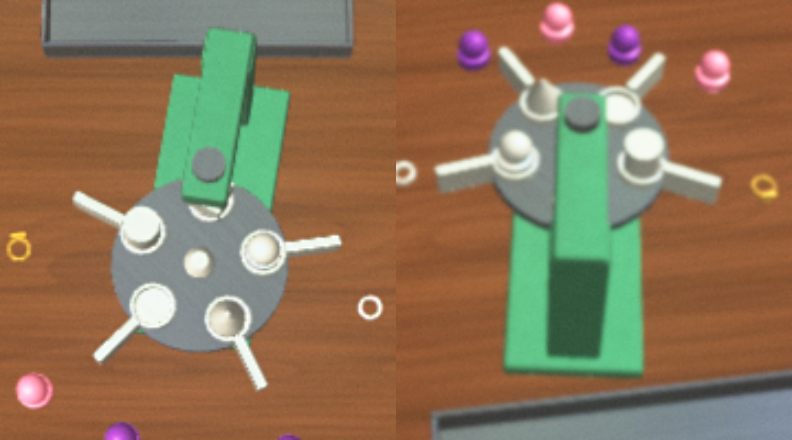

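The square stake is under the ram, about 0.6° short. I'll check that figure with a fixed-centre fit over a few frames before deciding on a nudge.

```bash
cat >> h.py <<'E'
def ang(d,c=(.6147,.0130)):
    W=cloud("top",d); P=W[top_xy(W,.074,.090)][:,:2]-c; Rr=np.hypot(*P.T); a=np.arctan2(P[:,1],P[:,0])
    k=(Rr>.098)&(Rr<.142); t=np.radians(62.5)
    for w in(.016,.012,.010):
        e=(a-t+np.pi/5)%(2*np.pi/5)-np.pi/5; kk=k&(abs(Rr*e)<w); 
        idx=np.round((a-t)/(2*np.pi/5)).astype(int)%5
        t+=np.mean([e[kk&(idx==i)].mean() for i in range(5)])
    return np.degrees(t)%72
E
python3 - <<'E'
from h import *
print(ang(np.load('pics/top0.npz')['d']))
print([round(float(ang(get_image("top")[1])),2) for _ in range(5)], ang(np.load('pics/top2.npz')['d']))
E
```

```text
nan
[nan, nan, nan, nan, nan] nanh.py:41: RuntimeWarning: Mean of empty slice.
  t+=np.mean([e[kk&(idx==i)].mean() for i in range(5)])
  ret = ret.dtype.type(ret / rcount)
h.py:40: RuntimeWarning: invalid value encountered in cast
  idx=np.round((a-t)/(2*np.pi/5)).astype(int)%5
```

```bash
sed -i 's/for i in range(5)\]/for i in range(5) if (kk\&(idx==i)).sum()>20]/' h.py
python3 -W ignore - <<'E'
from h import *
print(ang(np.load('pics/top0.npz')['d']))
print([round(float(ang(get_image("top")[1])),2) for _ in range(5)], ang(np.load('pics/top2.npz')['d']))
E
```

```text
62.950909494875525
[62.35, 62.36, 62.36, 62.35, 62.37] 62.35044987541005
```

It is consistently 0.6° (0.7 mm) short. One small nudge will finish it.

```bash
python3 -W ignore - <<'E'
from h import *
P,O=pose(190,.2,-90); movep(P,O)
P[2]=.062; print(move_l(P,feed=.12,max_force=15))
arc(190,196.5,.062,-90,n=2); print(arc(196.5,198.65,.062,-90,feed=.01,n=1))
arc(198.65,192,.062,-90,n=1)
P,O=pose(192,.2,-90); move_l(P,feed=.15)
movep([.3,.35,.25],[np.pi,0,1.5])
im,d=snap("top","top3"); im2,_=snap("scene","scene3"); print(observe()["time_s"],ang(d))
cv2.imwrite("pics/cr3.png",np.hstack([cv2.resize(im[90:290,220:400,::-1],(396,440)),cv2.resize(im2[200:400,250:430,::-1],(396,440))]))
E
```

```text
False
True
26.675 62.72126613903817
```

View pics/cr3.png

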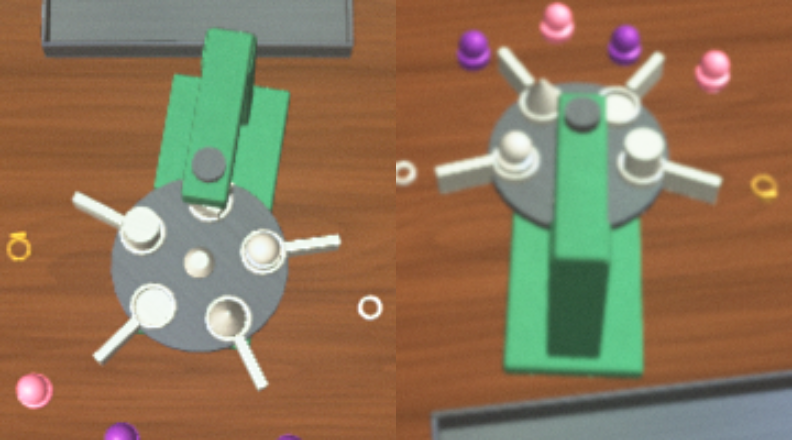

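The error is now 0.23° (0.3 mm), less than the socket play. The empty socket is at crop (153,305), the other stakes are seated, and the square head is under the ram. I'm handing in.

```bash
python3 -c "
from plant import *
hold(0.3); print(job_done())"
```

```text
the job is handed in; nothing more can be done
None
```

The turret was stepped round by its tabs and the square stake now stands under the ram, about 0.2° (0.3 mm) off centre by camera; the job is handed in.

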